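# Clamp a filter cassette with the fold-out crank

## Robot

A 7-joint arm with a two-finger parallel gripper is mounted at the origin on the work surface. World frame = base frame: x ahead of the robot, y to its left, z up, the work surface at z = 0. Lengths are in m, angles in degrees, forces in N, time in s.
With the tool pointing down it reaches from about 0.425 to 0.875 m from the base axis. Payload 4.7 kg.
Tool frame: the origin (TCP) lies at the very end of the fingers, on their centre line; the grasp point (between the pads) lies 19 mm behind it; z points along the fingers, y is the line along which they close (so a half turn about z gives the same grasp; the last joint's range is limited). The gripper opens to 87 mm and grips with 3 to 60 N. Pads are 19 mm wide; open, the fingers measure 117 mm over their backs; the gripper's body (75 mm by 190 mm) begins 51 mm behind the grasp point.
Start: joints at [77.928, 18.392, -4.016, 83.108, 1.295, 78.541, -3.26], TCP at [0.145, -0.634, 0.223] pointing down, gripper open.
Joint ranges: [-163.93, 163.93], [-17.29, 119.83], [-79.2, 71.16], [3.27, 140.29], [-89.18, 269.18], [5.43, 117.66], [-154.24, 154.24]. Speed limits (degrees/s): [147.25, 147.25, 180, 180, 180, 180, 180].

## Interface

Orientations are given as [roll, pitch, yaw] about the fixed x, y, z axes, in that order (R = Rz(yaw) Ry(pitch) Rx(roll)).
In Python, from cell import get_obs, eyes, env gives the robot as it stands.
- The arm moves only by the tool servo_tool, never from a script. Its argument "series" is a list that holds one entry, the list of rows, each a list of 7 numbers: the shift along the tool's x, y, z in units of 300 mm (1.0 is 300 mm), then the turn, a rotation vector about the tool's x, y, z in units of pi rad (1.0 is pi rad), then the opening, from 0 (shut) to 1 (fully open). In form: [[[tx, ty, tz, wx, wy, wz, gripper], ...]]. A call has 1 to 12 rows; each row is the pose to reach, as a shift and turn from the pose commanded when the call began, along the tool's axes at that moment, turning the shorter way round; what a row does not reach only later rows make up. A row lasts 1/12 s, in which the tool goes at most 41.7 mm and 7.16 degrees, less where a joint would pass 70% of its speed; a pose out of reach is approached as far as the arm can. A call with a number of a shift or a turn outside -1 to 1 is refused whole. A call with a gripper value outside its range is refused whole. The fingers move at their own pace and stop on an object; "grip_force" is the grip in N (left out, the last holds). Time passes only in rows, so rows that repeat a pose let the fingers close. It gives the time, the measured TCP pose, the force, the opening and the grip force at its end, in the units of the state.
- get_obs(): the state, without advancing time (a new reading comes with each control period).
- eyes.read_camera(name): name is "side" or "top"; returns a dict with "frame" (420x560x3 uint8, red, green, blue), "depth" (420x560 float32, m along the optical axis (not along the pixel's ray), 0 where there is no reading), "fx", "fy", "cx", "cy" (pixels), "origin" and "rotation" of the camera in the world. Camera axes: x right, y down, z forward; pixel columns grow to the right and rows downward; lengths in m; the calibration is good to about 2 mm. A picture is of the moment at which its call begins.
- env.sign_off(): hands the job in; it is judged then, once.
The state is a dict: "time_s": time; "qpos": joint angles; "joint_velocities": joint speeds; "effort": joint torques, N m; "tool_pos": TCP position; "tool_rot": TCP orientation; "force": force on the tool from outside, world axes, zero at the start; "wrist_torque": the same for the moment, N m; "grip_width": finger opening in m; "grasp_force": force on a finger pad.
Only numpy, scipy, OpenCV 4.12 (cv2) and the standard library are available. Lean on these libraries where they do the work, as an engineer would, in place of code of your own. Each camera call takes 0.05 s, during which the arm holds its last target. There are 200 camera calls.

## Task

The filter cassette stands loose in the bench clamp. Swing the clamp's folded crank grip out until it stands upright, crank it clockwise (seen from above) until the sliding plate has pressed the cassette firmly against the end plate - you feel the crank stiffen; nip it up snugly but do not force it, the cassette crushes easily - then fold the grip fully back down onto the crank arm and let go, with the cassette still firmly clamped. Leave the bottle, beaker and jar alone.

Things in the scene. Friction and masses are not known exactly. Their poses are not given: they have to be found in the camera images.
- clamp: White bench clamp, screwed down. Origin on the table under the vertical crank axis, z up. Base plate 130 (x) by 350 (y, -60 to +290) by 14 mm. Gear housing 90 by 100 mm round the origin, top at z = 86 mm. The bay with two guide rods runs from it to the clamp's own +y.
- crank: Steel crank arm on the housing, turning about the vertical axis; origin on the axis 114 mm above the table, its x axis along the arm. 14 mm wide, 10 thick, top at 124 mm, reaching 70 mm (and 22 mm behind). Clockwise from above drives the plate to +y, 14 mm per radian; 0.85 to 1.25 turns bring it up tight. Running free it takes about 6 N at the grip. It stays where it is left.
- bay_end (a point): nominal middle of the aluminium end plate's face, 225 mm from the clamp's origin along its +y, 49 mm above the table. The end plate is set by hand: the true face may be up to 5 mm nearer or farther (not measured).
- crank_axis (a point): point on the vertical crank axis, 140 mm above the table, at the height of the fold hinge
- fold_hinge (a point): centre of the grip's fold hinge on the end of the crank arm, 70 mm from the crank axis, 140 mm above the table. The hinge axis is level and square to the arm (tangential).
- grip_end (a point): free end of the grip, 64 mm from the fold hinge. Folded, the grip lies level along the arm with this end almost over the crank axis; swung out, it stands straight up over the hinge. The grip is a black revolving sleeve, 20 mm in diameter, from 12 to 64 mm from the hinge, that spins freely about its own length.
- handle (a joint): fold angle of the grip: 0 = folded flat on the arm (a stop), 1.57 rad = standing upright (a stop). The hinge is stiff (about 0.12 N m) and stays where it is left.
- plate: Aluminium sliding plate, 126 mm wide, top 82 mm above the table, faced with a black rubber gasket pad (84 by 60 mm) that gives about 8 N per mm; origin at table height under the middle of the pad's face, which looks to the clamp's +y. It touches nothing at the start.
- cassette: White loose block with grey gasket lines, 82 (along the plates) by 40 (thick) by 68 mm tall, 0.25 to 0.5 kg, standing between the plates, clear of both; origin: centre of its underside. Snug = clamped with about 25 N, felt as 4 to 6 N more at the grip than running free; below 12 N is loose, above 45 N crushes it. Once tight the clamping rises about 11 N per 0.1 rad of crank.
- reagent: amber bottle, 70 mm diameter, 150 mm tall, bystander; origin at the centre of its underside
- beaker: glass beaker, 72 mm diameter, 85 mm tall, bystander; origin at the centre of its underside
- jar: white jar, 60 mm diameter, 70 mm tall, bystander; origin at the centre of its underside
There are look-alikes about, which are no part of the job. Of the things like the cassette, leave any that is green or purple; of the rest the larger one is meant.

How it is judged (in metres and radians):
On the way, in this order (a step that is already met when the one before it is completed fails the run):
1. the grip is swung out upright (value of joint handle above 1.35 rad), for 0.2 s.
2. with the grip still out, the plate presses the cassette with at least 12 N (contact force between plate and cassette above 12 N and value of joint handle above 1.1 rad), for 0.3 s.
At the end, for the whole second after the job is handed in: the grip is folded flat on the arm (within 0.15 rad), the cassette stands upright (within 0.1 rad) at rest, still clamped with at least 12 N between the sliding plate and the end plate (value of joint handle below 0.15 rad and contact force between plate and cassette above 12 N and angle between cassette's own z axis and vertical below 0.1 rad and linear speed of cassette below 0.01 m/s); the robot touches nothing.
It fails at once if the cassette is crushed: the plate presses it with more than 45 N (contact force between plate and cassette above 45 N).
It fails at once if a bystander (bottle, beaker, jar) is moved more than 20 mm (distance of any of reagent, beaker, jar from where it was at the start of the episode above 0.02 m).
It also fails if it takes over 72 s, if anything falls off the work surface, if the arm or the gripper's body presses on something with over 40 N, if the wrist force passes 120 N, or if a joint passes its speed limit or range.

## Working session

There is one attempt and no reset: what is moved stays moved. The work goes in short steps, Python scripts to look and compute and a tool call to move; the robot and the scene stay as the last step left them, time stands still between calls to the robot, and variables do not carry over. Pictures are saved under pics/ and viewed, at most 10 in all, crops included, and the job is handed in when it is done.

Besides the shell and the picture viewer there is one more tool, called after "Emit:" in YAML: its name, and indented under it one key for each argument. servo_tool: Moves the arm, as the interface text tells. Shifts and turns lie within -1 to 1; 1 stands for 300 mm of shift or pi rad of turn. Its arguments: {"type":"object","properties":{"series":{"type":"array"},"grip_force":{"type":"number"}},"required":["series"]}

```bash
ls; mkdir -p pics
python3 - <<'E'
from cell import get_obs, eyes, env
import cv2,numpy as np
print(get_obs())
for n in("side","top"):
    c=eyes.read_camera(n); np.savez(n+"0.npz",**c)
    cv2.imwrite(f"pics/{n}0.png",c["frame"][:,:,::-1]); print(n,c["fx"],c["fy"],c["cx"],c["cy"],c["origin"],c["rotation"])
E
```

```text
pics
{'time_s': 0.0, 'qpos': array([77.92669251, 18.438948  , -4.01537362, 83.17484632,  1.29663712,
       78.54010687, -3.26228016]), 'joint_velocities': array([-0.00837833, -0.01024077,  0.12090716,  0.080319  , -0.12260382,
        0.09264808, -0.09187185]), 'effort': array([ 5.84190111e-04, -4.91289711e+01, -4.03626384e-01, -3.12526560e+01,
       -6.39874907e-02,  4.38158121e-02,  1.78639871e-04]), 'tool_pos': array([ 0.14472068, -0.63312117,  0.22146325]), 'tool_rot': array([-1.79891432e+02,  7.37878319e-03,  1.28809597e+01]), 'force': array([ 0.34490724, -0.0090863 ,  0.26608549]), 'wrist_torque': array([0.03483693, 0.02280413, 0.00642236]), 'grasp_force': 0.0, 'grip_width': 0.08725079639362325}
side 406.97706657336937 406.97706657336937 280.5378377846216 209.4152906870952 [0.14114269 0.40951004 0.60450071] [-126.12541727   -0.23011275 -136.88593156]
top 478.0946272348947 478.0946272348947 282.1048585325335 211.63302486839882 [ 0.50896256 -0.06141282  0.97317856] [-172.47170555    1.28959087  -88.9910677 ]
```

View pics/side0.png

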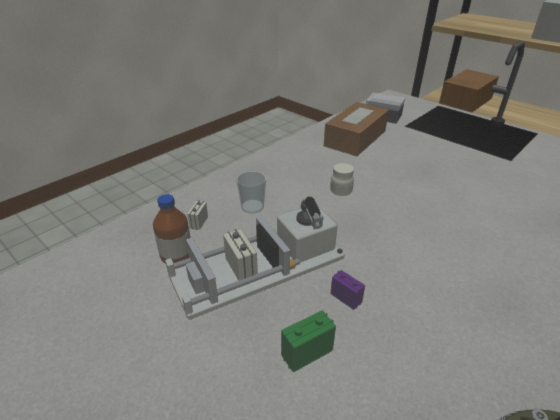

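View pics/top0.png

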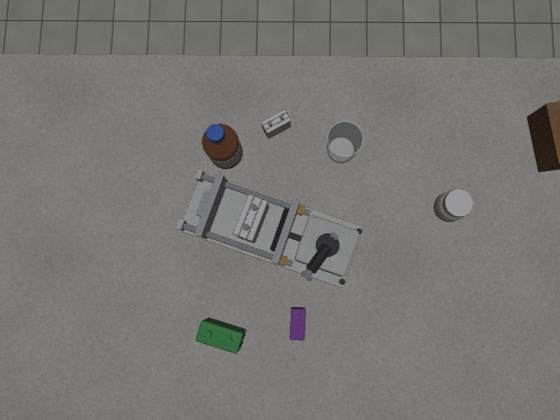

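The overview shows the clamp with its housing at about (328,246) in the top picture, the bay running left to the end plate at (210,205), and the crank running from about (328,243) to a hinge near (308,273). The bottle is at (222,148), the beaker at (343,142) and the jar at (455,205).

```bash
cat > h.py <<'E'
import numpy as np,cv2
from scipy.spatial.transform import Rotation as R
def rot(r): return R.from_euler('xyz',r,degrees=True)
def cast(c,u,v,z):
    d=rot(c["rotation"]).apply([(u-c["cx"])/c["fx"],(v-c["cy"])/c["fy"],1.]); o=np.array(c["origin"])
    return o+d*(z-o[2])/d[2]
def proj(c,p):
    q=rot(c["rotation"]).inv().apply(np.array(p)-c["origin"]); return np.array([c["cx"]+c["fx"]*q[0]/q[2],c["cy"]+c["fy"]*q[1]/q[2]])
def cloud(c):
    v,u=np.mgrid[:c["depth"].shape[0],:c["depth"].shape[1]]; d=c["depth"]
    P=np.stack([(u-c["cx"])/c["fx"]*d,(v-c["cy"])/c["fy"]*d,d],-1)
    return rot(c["rotation"]).apply(P.reshape(-1,3)).reshape(P.shape)+c["origin"]
E
python3 - <<'E'
from h import *
t=dict(np.load("top0.npz"));s=dict(np.load("side0.npz"))
P=cloud(t)
for n,u,v in [("housing",345,250),("axis",328,243),("hinge",308,273),("table",400,300),("endpl",207,205),("bottlecap",216,132),("jar",458,202),("base",290,262)]:print(n,P[v,u].round(3))
# housing top: z in .078-.094
m=((P[:,:,2]>.08)&(P[:,:,2]<.092)).astype(np.uint8); m[:, :295]=0; m[:,375:]=0
m[:200]=0
print("housing",cv2.minAreaRect(P[m>0][:,:2].astype(np.float32)), P[m>0][:,2].mean())
# dark grip
m=(P[:,:,2]>.105)&(P[:,:,2]<.17); m[:,:290]=0;m[:,380:]=0;m[:200]=0
Q=P[m]; print("crank",len(Q),cv2.minAreaRect(Q[:,:2].astype(np.float32)),Q[:,2].max())
# base plate z 8..20
m=(P[:,:,2]>.008)&(P[:,:,2]<.02);m[:,:175]=0;m[:,375:]=0;m[:165]=0;m[290:]=0
print("base",m.sum(),cv2.minAreaRect(P[m][:,:2].astype(np.float32)))
a=cv2.resize(t["frame"][165:295,170:370],None,fx=4,fy=4,interpolation=cv2.INTER_CUBIC);cv2.imwrite("pics/tz.png",a[:,:,::-1])
a=cv2.resize(s["frame"][180:320,150:360],None,fx=3.8,fy=3.8,interpolation=cv2.INTER_CUBIC);cv2.imwrite("pics/sz.png",a[:,:,::-1])
E
```

```text
housing [ 0.556 -0.157  0.087]
axis [ 0.566 -0.122  0.128]
hinge [ 0.513 -0.087  0.145]
table [ 0.463 -0.275  0.   ]
endpl [0.637 0.103 0.081]
bottlecap [0.759 0.079 0.15 ]
jar [ 0.651 -0.371  0.074]
base [ 0.534 -0.055  0.038]
housing ((0.578830897808075, -0.1104147881269455), (0.13371619582176208, 0.10668376088142395), 71.62083435058594) 0.08517923716179124
crank 615 ((0.5431503057479858, -0.1100413054227829), (0.026865174993872643, 0.09616415202617645), 57.333560943603516) 0.15259033962234414
base 4254 ((0.6177893877029419, -0.02005106210708618), (0.35080811381340027, 0.16387245059013367), 71.655029296875)
```

View pics/tz.png

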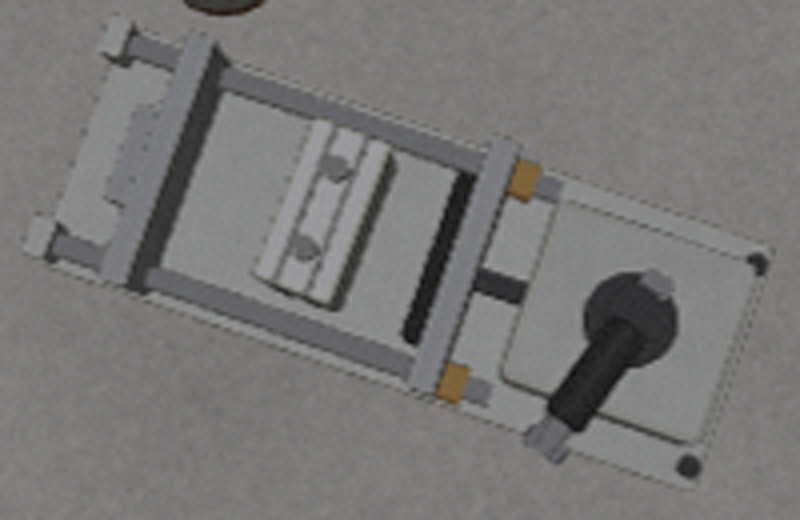

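View pics/sz.png

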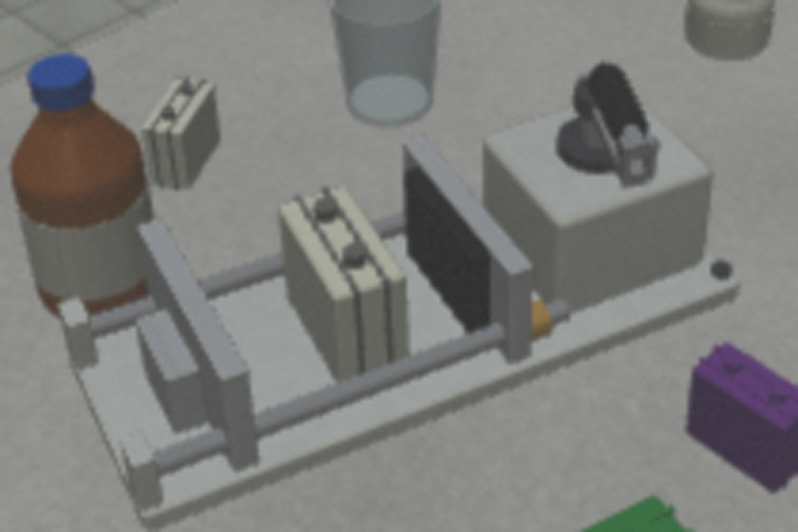

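The crops show the black grip folded over the crank, from the hub (631,319 zoomed) to the hinge (549,438 zoomed), pointing away from the bottle. The sliding plate is about 35 mm clear of the cassette, which stands square in the middle of the bay.

Run:
```python
from h import *
t=dict(np.load("top0.npz"));s=dict(np.load("side0.npz"))
z=lambda a,b:(170+a/4-.375,165+b/4-.375)
sz=lambda a,b:(150+a/3.8-.37,180+b/3.8-.37)
pr=lambda n,p:print(n,np.round(p,4))
for n,a,b in[("hc1",560,203),("hc2",755,265),("hc3",695,440),("hc4",505,380)]:pr(n,cast(t,*z(a,b),.086))
C=np.mean([cast(t,*z(a,b),.086) for a,b in[(560,203),(755,265),(695,440),(505,380)]],0);pr("C",C)
pr("hinge top",cast(t,*z(548,438),.145));pr("hinge side",cast(s,*sz(638,150),.145))
pr("gripend top",cast(t,*z(628,325),.15))
pr("hub",cast(t,*z(631,319),.105))
P=cloud(t)
hsv=cv2.cvtColor(t["frame"],cv2.COLOR_RGB2HSV)
m=(P[:,:,2]>.138)&(P[:,:,2]<.17)&(t["frame"].max(2)<60);m[:,:290]=0;m[:,380:]=0;m[:200]=0
Q=P[m];print(len(Q),cv2.fitLine(Q[:,:2].astype(np.float32),cv2.DIST_L2,0,.01,.01).ravel(),Q.min(0),Q.max(0))
m=(P[:,:,2]>.076)&(P[:,:,2]<.09);m[:165]=0;m[290:]=0
for lo,hi in((180,232),(265,301)):
    k=m.copy();k[:,:lo]=0;k[:,hi:]=0;print(cv2.minAreaRect(P[k][:,:2].astype(np.float32)))
```

```text
hc1 [ 0.6196 -0.0909  0.086 ]
hc2 [ 0.5919 -0.1816  0.086 ]
hc3 [ 0.5109 -0.1539  0.086 ]
hc4 [ 0.5369 -0.0664  0.086 ]
C [ 0.5648 -0.1232  0.086 ]
hinge top [ 0.5106 -0.0848  0.145 ]
hinge side [ 0.4994 -0.0762  0.145 ]
gripend top [ 0.5592 -0.1185  0.15  ]
hub [ 0.5647 -0.1229  0.105 ]
330 [ 0.8129555  -0.5823258   0.5393866  -0.10567333] [ 0.51438225 -0.12683184  0.13901471] [ 0.56461847 -0.08537535  0.15259034]
((0.639378547668457, 0.09930013120174408), (0.014808746986091137, 0.1257573813199997), 71.67198181152344)
((0.5904427170753479, -0.04138009250164032), (0.11913995444774628, 0.06497053802013397), 3.013139247894287)
```

```bash
cat >> h.py <<'E'
import json,os
C=np.array([.565,-.123])
def down(yaw): return rot([180,0,yaw])
def load():
    if os.path.exists("cmd.json"):
        j=json.load(open("cmd.json")); return np.array(j[:3]),R.from_quat(j[3:])
    return np.array([.145,-.634,.223]),down(12.88)
def plan(T,save=True):
    """T: list of (xyz,yaw or Rotation,grip); prints rows from the commanded pose"""
    p0,r0=load(); out=[]
    for p,y,g in T:
        r=y if isinstance(y,R) else down(y)
        a=np.round(r0.inv().apply(np.array(p)-p0)/.3,4); b=np.round((r0.inv()*r).as_rotvec()/np.pi,4)
        out.append([*(a+0.).tolist(),*(b+0.).tolist(),g])
    p=p0+r0.apply(a*.3); r=r0*R.from_rotvec(b*np.pi)
    if save: json.dump([*p,*r.as_quat()],open("cmd.json","w"))
    for o in out: print(json.dumps(o)+",")
E
python3 - <<'E'
from h import *
plan([((.279,-.459,.24),57,1)]);plan([((.413,-.284,.24),101,1)]);plan([((.547,-.110,.22),144.5,1)])
E
```

```text
[0.5655, -0.4691, -0.0567, 0.0, 0.0, -0.2451, 1],
[0.7325, 0.0569, 0.0, 0.0, 0.0, -0.2445, 1],
[0.484, 0.5491, 0.0667, 0.0, 0.0, -0.2416, 1],
```

Emit:
servo_tool:
  series:
    - [[0.5655,-0.4691,-0.0567,0,0,-0.2451,1],[0.5655,-0.4691,-0.0567,0,0,-0.2451,1],[0.5655,-0.4691,-0.0567,0,0,-0.2451,1],[0.5655,-0.4691,-0.0567,0,0,-0.2451,1],[0.5655,-0.4691,-0.0567,0,0,-0.2451,1],[0.5655,-0.4691,-0.0567,0,0,-0.2451,1],[0.5655,-0.4691,-0.0567,0,0,-0.2451,1],[0.5655,-0.4691,-0.0567,0,0,-0.2451,1],[0.5655,-0.4691,-0.0567,0,0,-0.2451,1],[0.5655,-0.4691,-0.0567,0,0,-0.2451,1]]

```text
time_s: 0.93
tool_pos: [0.2772, -0.46, 0.2391]
tool_rot: [-180.0, 0.0, 56.7]
force: [-0.5, 0.2, -0.5]
grip_width: 0.087
grasp_force: 0.0
```

Emit:
servo_tool:
  series:
    - [[0.7325,0.0569,0,0,0,-0.2445,1],[0.7325,0.0569,0,0,0,-0.2445,1],[0.7325,0.0569,0,0,0,-0.2445,1],[0.7325,0.0569,0,0,0,-0.2445,1],[0.7325,0.0569,0,0,0,-0.2445,1],[0.7325,0.0569,0,0,0,-0.2445,1],[0.7325,0.0569,0,0,0,-0.2445,1],[0.7325,0.0569,0,0,0,-0.2445,1],[0.7325,0.0569,0,0,0,-0.2445,1],[0.7325,0.0569,0,0,0,-0.2445,1]]

```text
time_s: 1.77
tool_pos: [0.4115, -0.2858, 0.2392]
tool_rot: [-180.0, -0.0, 100.7]
force: [-0.2, 0.0, 0.2]
grip_width: 0.0865
grasp_force: 0.0
```

Emit:
servo_tool:
  series:
    - [[0.484,0.5491,0.0667,0,0,-0.2416,1],[0.484,0.5491,0.0667,0,0,-0.2416,1],[0.484,0.5491,0.0667,0,0,-0.2416,1],[0.484,0.5491,0.0667,0,0,-0.2416,1],[0.484,0.5491,0.0667,0,0,-0.2416,1],[0.484,0.5491,0.0667,0,0,-0.2416,1],[0.484,0.5491,0.0667,0,0,-0.2416,1],[0.484,0.5491,0.0667,0,0,-0.2416,1],[0.484,0.5491,0.0667,0,0,-0.2416,1],[0.484,0.5491,0.0667,0,0,-0.2416,1],[0.484,0.5491,0.0667,0,0,-0.2416,1],[0.484,0.5491,0.0667,0,0,-0.2416,1]]

```text
time_s: 2.77
tool_pos: [0.5464, -0.1112, 0.2197]
tool_rot: [-180.0, 0.0, 144.3]
force: [-0.4, -0.4, -0.4]
grip_width: 0.0872
grasp_force: 0.0
```

Run:
```python
from h import *
plan([((.5475,-.1095,.122),144.6,.6)])
```

```text
[-0.0004, 0.0024, 0.3267, 0.0, 0.0, -0.0006, 0.6],
```

Emit:
servo_tool:
  series:
    - [[0,0.0024,0.1,0,0,0,0.6],[0,0.0024,0.2,0,0,0,0.6],[0,0.0024,0.26,0,0,0,0.6],[0,0.0024,0.3,0,0,0,0.6],[-0.0004,0.0024,0.3267,0,0,-0.0006,0.6],[-0.0004,0.0024,0.3267,0,0,-0.0006,0.6]]
  grip_force: 12

```text
time_s: 3.27
tool_pos: [0.5466, -0.1094, 0.1203]
tool_rot: [-180.0, -0.1, 144.6]
force: [-0.3, 1.0, 0.2]
grip_width: 0.0567
grasp_force: 0.0
```

Run:
```python
from cell import get_obs, eyes, env
import cv2,numpy as np
c=eyes.read_camera("side");a=cv2.resize(c["frame"][120:300,210:400],None,fx=3.3,fy=3.3,interpolation=cv2.INTER_CUBIC);cv2.imwrite("pics/s1.png",a[:,:,::-1])
```

```text
(no output)
```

View pics/s1.png

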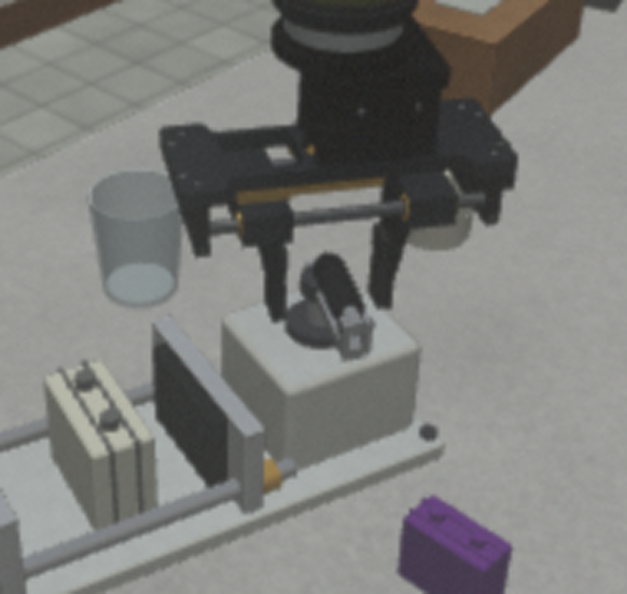

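The open fingers straddle the grip, at about (275,290) and (385,280), with the sleeve centred between them. Closing.

Emit:
servo_tool:
  series:
    - [[0,0,0,0,0,0,0],[0,0,0,0,0,0,0],[0,0,0,0,0,0,0],[0,0,0,0,0,0,0],[0,0,0,0,0,0,0],[0,0,0,0,0,0,0],[0,0,0,0,0,0,0],[0,0,0,0,0,0,0]]
  grip_force: 12

```text
time_s: 3.98
tool_pos: [0.546, -0.1117, 0.1214]
tool_rot: [-179.8, -0.0, 144.5]
force: [-3.4, -3.3, 2.0]
grip_width: 0.0193
grasp_force: 12.0
```

Run:
```python
from h import *
a=np.radians(144.5);d=np.array([np.cos(a),np.sin(a)]);H=C+.07*d
p0,_=load(); T=[]
for th in np.radians([8,16,24,32,40,48,56,64,72,80,86,90]):
    xy=H-d*.048*np.cos(th); T.append((np.r_[xy,.122+.048*np.sin(th)],144.5,0))
plan(T)
```

```text
[0.0013, -0.0028, -0.0223, 0.0, 0.0, 0.0006, 0],
[0.0059, -0.0028, -0.0441, 0.0, 0.0, 0.0006, 0],
[0.0136, -0.0028, -0.0651, 0.0, 0.0, 0.0006, 0],
[0.024, -0.0027, -0.0848, 0.0, 0.0, 0.0006, 0],
[0.0372, -0.0027, -0.1029, 0.0, 0.0, 0.0006, 0],
[0.0527, -0.0027, -0.1189, 0.0, 0.0, 0.0006, 0],
[0.0703, -0.0027, -0.1327, 0.0, 0.0, 0.0006, 0],
[0.0896, -0.0026, -0.1438, 0.0, 0.0, 0.0006, 0],
[0.1103, -0.0026, -0.1522, 0.0, 0.0, 0.0006, 0],
[0.132, -0.0025, -0.1576, 0.0, 0.0, 0.0006, 0],
[0.1486, -0.0025, -0.1596, 0.0, 0.0, 0.0006, 0],
[0.1597, -0.0025, -0.16, 0.0, 0.0, 0.0006, 0],
```

Emit:
servo_tool:
  series:
    - [[0.0013,-0.008,-0.0223,0,0,0.0006,0],[0.0059,-0.008,-0.0441,0,0,0.0006,0],[0.0136,-0.008,-0.0651,0,0,0.0006,0],[0.024,-0.008,-0.0848,0,0,0.0006,0],[0.0372,-0.008,-0.1029,0,0,0.0006,0],[0.0527,-0.008,-0.1189,0,0,0.0006,0]]

```text
time_s: 4.48
tool_pos: [0.5328, -0.1028, 0.1579]
tool_rot: [-179.9, 0.1, 144.5]
force: [1.0, -5.5, -3.6]
grip_width: 0.0196
grasp_force: 12.0
```

Emit:
servo_tool:
  series:
    - [[0.0176,0,-0.0138,0,0,0,0],[0.0369,0,-0.0249,0,0,0,0],[0.0576,0,-0.0333,0,0,0,0],[0.0793,0,-0.0387,0,0,0,0],[0.0959,0,-0.0407,0,0,0,0],[0.107,0,-0.0411,0,0,0,0],[0.107,0,-0.0411,0,0,0,0],[0.107,0,-0.0411,0,0,0,0]]

```text
time_s: 5.15
tool_pos: [0.508, -0.0852, 0.172]
tool_rot: [-179.9, 0.3, 144.4]
force: [-0.2, -6.6, 5.0]
grip_width: 0.0193
grasp_force: 12.0
```

Run:
```python
from cell import get_obs, eyes, env
import cv2,numpy as np
print(get_obs()["force"],get_obs()["tool_pos"])
c=eyes.read_camera("side");a=cv2.resize(c["frame"][100:300,180:400],None,fx=3,fy=3,interpolation=cv2.INTER_CUBIC);cv2.imwrite("pics/s2.png",a[:,:,::-1])
```

```text
[-0.17558141 -6.58448312  5.04328975] [ 0.50797545 -0.08520562  0.17204994]
```

View pics/s2.png

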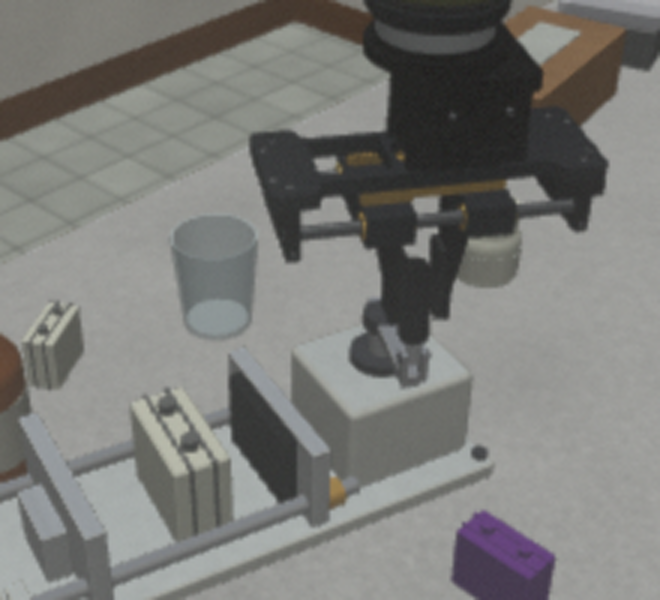

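The grip now stands upright over the hinge, with the sleeve at about (410,300) between the fingers and nothing else disturbed. Start cranking clockwise.

```bash
cat >> h.py <<'E'
C2=np.array([.564,-.1245])
def setcmd(p,yaw): json.dump([*p,*down(yaw).as_quat()],open("cmd.json","w"))
def circ(angs,z=.172,yaw=144.5,rad=.0695,g=0):
    plan([(np.r_[C2+rad*np.array([np.cos(np.radians(a)),np.sin(np.radians(a))]),z],yaw,g) for a in angs])
E
python3 - <<'E'
from h import *
setcmd([.507,-.0837,.17],144.5)
circ(144.5-np.array([2,5,9,13,18,23,28,33,38,43,48,53]))
E
```

```text
[-0.0021, 0.0077, -0.0067, 0.0, 0.0, 0.0, 0],
[-0.0029, 0.0198, -0.0067, 0.0, 0.0, 0.0, 0],
[-0.0048, 0.0359, -0.0067, 0.0, 0.0, 0.0, 0],
[-0.0079, 0.0517, -0.0067, 0.0, 0.0, 0.0, 0],
[-0.0133, 0.0712, -0.0067, 0.0, 0.0, 0.0, 0],
[-0.0204, 0.0901, -0.0067, 0.0, 0.0, 0.0, 0],
[-0.0291, 0.1084, -0.0067, 0.0, 0.0, 0.0, 0],
[-0.0394, 0.1258, -0.0067, 0.0, 0.0, 0.0, 0],
[-0.0511, 0.1422, -0.0067, 0.0, 0.0, 0.0, 0],
[-0.0642, 0.1576, -0.0067, 0.0, 0.0, 0.0, 0],
[-0.0786, 0.1718, -0.0067, 0.0, 0.0, 0.0, 0],
[-0.0942, 0.1846, -0.0067, 0.0, 0.0, 0.0, 0],
```

Emit:
servo_tool:
  series:
    - [[-0.0021,0.0077,-0.0067,0,0,0,0],[-0.0029,0.0198,-0.0067,0,0,0,0],[-0.0048,0.0359,-0.0067,0,0,0,0],[-0.0079,0.0517,-0.0067,0,0,0,0],[-0.0133,0.0712,-0.0067,0,0,0,0],[-0.0204,0.0901,-0.0067,0,0,0,0],[-0.0291,0.1084,-0.0067,0,0,0,0],[-0.0394,0.1258,-0.0067,0,0,0,0],[-0.0511,0.1422,-0.0067,0,0,0,0],[-0.0642,0.1576,-0.0067,0,0,0,0],[-0.0786,0.1718,-0.0067,0,0,0,0],[-0.0942,0.1846,-0.0067,0,0,0,0]]
  grip_force: 25

```text
time_s: 6.2
tool_pos: [0.5602, -0.0529, 0.1726]
tool_rot: [-179.9, -0.2, 144.5]
force: [-7.0, -1.2, 5.1]
grip_width: 0.0195
grasp_force: 25.0
```

```bash
cat > st.py <<'E'
from h import *
from cell import get_obs
o=get_obs(); p=o["tool_pos"]; q=p[:2]-C2; a=np.arctan2(q[1],q[0]); f=o["force"]
print("t",round(o["time_s"],2),"ang",np.degrees(a).round(2),"rad",np.hypot(*q).round(4),"z",p[2].round(4),"Ftan(resist)",-(f[0]*np.sin(a)-f[1]*np.cos(a)).round(2),"Frad",(f[0]*np.cos(a)+f[1]*np.sin(a)).round(2),"Fz",f[2].round(2),"rot",o["tool_rot"].round(1),"q",o["qpos"].round(0))
E
python3 st.py
python3 -c "
from h import *
circ(91.5-5*np.arange(1,13))"
```

```text
t 6.2 ang 93.04 rad 0.0717 z 0.1726 Ftan(resist) 7.04 Frad -0.79 Fz 5.07 rot [-179.9   -0.2  144.5] q [ 40.  14. -43.  98.  10.  72.  50.]
[-0.0167, 0.0115, 0.0, 0.0, 0.0, 0.0, 0],
[-0.0343, 0.0214, 0.0, 0.0, 0.0, 0.0, 0],
[-0.0527, 0.0298, 0.0, 0.0, 0.0, 0.0, 0],
[-0.0717, 0.0366, 0.0, 0.0, 0.0, 0.0, 0],
[-0.0913, 0.0416, 0.0, 0.0, 0.0, 0.0, 0],
[-0.1112, 0.045, 0.0, 0.0, 0.0, 0.0, 0],
[-0.1314, 0.0465, 0.0, 0.0, 0.0, 0.0, 0],
[-0.1516, 0.0464, 0.0, 0.0, 0.0, 0.0, 0],
[-0.1717, 0.0444, 0.0, 0.0, 0.0, 0.0, 0],
[-0.1916, 0.0407, 0.0, 0.0, 0.0, 0.0, 0],
[-0.211, 0.0353, 0.0, 0.0, 0.0, 0.0, 0],
[-0.23, 0.0283, 0.0, 0.0, 0.0, 0.0, 0],
```

Emit:
servo_tool:
  series:
    - [[-0.0167,0.0115,0,0,0,0,0],[-0.0343,0.0214,0,0,0,0,0],[-0.0527,0.0298,0,0,0,0,0],[-0.0717,0.0366,0,0,0,0,0],[-0.0913,0.0416,0,0,0,0,0],[-0.1112,0.045,0,0,0,0,0],[-0.1314,0.0465,0,0,0,0,0],[-0.1516,0.0464,0,0,0,0,0],[-0.1717,0.0444,0,0,0,0,0],[-0.1916,0.0407,0,0,0,0,0],[-0.211,0.0353,0,0,0,0,0],[-0.23,0.0283,0,0,0,0,0]]

```text
time_s: 7.2
tool_pos: [0.6198, -0.0854, 0.1725]
tool_rot: [-179.8, -0.4, 144.6]
force: [-11.6, 2.5, 5.7]
grip_width: 0.0191
grasp_force: 25.0
```

```bash
python3 st.py
python3 -c "
from h import *
circ(31.5-5*np.arange(1,13))"
```

```text
t 7.2 ang 34.98 rad 0.0682 z 0.1725 Ftan(resist) 8.71 Frad -8.07 Fz 5.74 rot [-179.8   -0.4  144.6] q [ 37.  22. -40.  89.  15.  75.  50.]
[-0.0182, -0.0087, 0.0, 0.0, 0.0, 0.0, 0],
[-0.0356, -0.019, 0.0, 0.0, 0.0, 0.0, 0],
[-0.0521, -0.0307, 0.0, 0.0, 0.0, 0.0, 0],
[-0.0675, -0.0439, 0.0, 0.0, 0.0, 0.0, 0],
[-0.0816, -0.0583, 0.0, 0.0, 0.0, 0.0, 0],
[-0.0945, -0.0739, 0.0, 0.0, 0.0, 0.0, 0],
[-0.1059, -0.0905, 0.0, 0.0, 0.0, 0.0, 0],
[-0.1159, -0.1081, 0.0, 0.0, 0.0, 0.0, 0],
[-0.1243, -0.1265, 0.0, 0.0, 0.0, 0.0, 0],
[-0.131, -0.1456, 0.0, 0.0, 0.0, 0.0, 0],
[-0.1361, -0.1651, 0.0, 0.0, 0.0, 0.0, 0],
[-0.1394, -0.1851, 0.0, 0.0, 0.0, 0.0, 0],
```

```bash
sed -i 's/^C2=.*/C2=np.array([.5625,-.1255])/' h.py
python3 -c "
import h
from h import *
json.dump(json.load(open('cmd.json')),open('cmd_bak.json','w'))
C0=np.array([.564,-.1245]);a=np.radians(31.5)
setcmd(np.r_[C0+.0695*np.array([np.cos(a),np.sin(a)]),.172],144.5)
circ(31.5-5*np.arange(1,13))"
```

```text
[-0.0161, -0.0143, 0.0, 0.0, 0.0, 0.0, 0],
[-0.0335, -0.0246, 0.0, 0.0, 0.0, 0.0, 0],
[-0.05, -0.0363, 0.0, 0.0, 0.0, 0.0, 0],
[-0.0653, -0.0494, 0.0, 0.0, 0.0, 0.0, 0],
[-0.0795, -0.0639, 0.0, 0.0, 0.0, 0.0, 0],
[-0.0924, -0.0794, 0.0, 0.0, 0.0, 0.0, 0],
[-0.1038, -0.0961, 0.0, 0.0, 0.0, 0.0, 0],
[-0.1138, -0.1137, 0.0, 0.0, 0.0, 0.0, 0],
[-0.1221, -0.1321, 0.0, 0.0, 0.0, 0.0, 0],
[-0.1289, -0.1511, 0.0, 0.0, 0.0, 0.0, 0],
[-0.1339, -0.1707, 0.0, 0.0, 0.0, 0.0, 0],
[-0.1373, -0.1906, 0.0, 0.0, 0.0, 0.0, 0],
```

Emit:
servo_tool:
  series:
    - [[-0.0161,-0.0143,0,0,0,0,0],[-0.0335,-0.0246,0,0,0,0,0],[-0.05,-0.0363,0,0,0,0,0],[-0.0653,-0.0494,0,0,0,0,0],[-0.0795,-0.0639,0,0,0,0,0],[-0.0924,-0.0794,0,0,0,0,0],[-0.1038,-0.0961,0,0,0,0,0],[-0.1138,-0.1137,0,0,0,0,0],[-0.1221,-0.1321,0,0,0,0,0],[-0.1289,-0.1511,0,0,0,0,0],[-0.1339,-0.1707,0,0,0,0,0],[-0.1373,-0.1906,0,0,0,0,0]]

```text
time_s: 8.2
tool_pos: [0.6233, -0.1505, 0.1726]
tool_rot: [179.6, -0.3, 144.8]
force: [-2.0, 8.5, 0.5]
grip_width: 0.0194
grasp_force: 25.0
```

```bash
python3 st.py
python3 -c "
from h import *
circ(-28.5-5*np.arange(1,13))"
```

```text
t 8.2 ang -22.34 rad 0.0657 z 0.1726 Ftan(resist) 7.11 Frad -5.12 Fz 0.45 rot [179.6  -0.3 144.8] q [ 42.  24. -39.  87.  15.  75.  56.]
[-0.0016, -0.0202, 0.0, 0.0, 0.0, 0.0, 0],
[-0.0014, -0.0404, 0.0, 0.0, 0.0, 0.0, 0],
[0.0005, -0.0605, 0.0, 0.0, 0.0, 0.0, 0],
[0.0042, -0.0804, 0.0, 0.0, 0.0, 0.0, 0],
[0.0096, -0.0999, 0.0, 0.0, 0.0, 0.0, 0],
[0.0167, -0.1188, 0.0, 0.0, 0.0, 0.0, 0],
[0.0254, -0.137, 0.0, 0.0, 0.0, 0.0, 0],
[0.0357, -0.1544, 0.0, 0.0, 0.0, 0.0, 0],
[0.0474, -0.1709, 0.0, 0.0, 0.0, 0.0, 0],
[0.0605, -0.1863, 0.0, 0.0, 0.0, 0.0, 0],
[0.0749, -0.2004, 0.0, 0.0, 0.0, 0.0, 0],
[0.0905, -0.2133, 0.0, 0.0, 0.0, 0.0, 0],
```

Emit:
servo_tool:
  series:
    - [[-0.0016,-0.0202,0,0,0,0,0],[-0.0014,-0.0404,0,0,0,0,0],[0.0005,-0.0605,0,0,0,0,0],[0.0042,-0.0804,0,0,0,0,0],[0.0096,-0.0999,0,0,0,0,0],[0.0167,-0.1188,0,0,0,0,0],[0.0254,-0.137,0,0,0,0,0],[0.0357,-0.1544,0,0,0,0,0],[0.0474,-0.1709,0,0,0,0,0],[0.0605,-0.1863,0,0,0,0,0],[0.0749,-0.2004,0,0,0,0,0],[0.0905,-0.2133,0,0,0,0,0]]

```text
time_s: 9.2
tool_pos: [0.5672, -0.191, 0.1728]
tool_rot: [179.6, 0.2, 144.7]
force: [7.3, 0.8, -4.8]
grip_width: 0.019
grasp_force: 25.0
```

```bash
python3 st.py
python3 -c "
from h import *
circ(-88.5-5*np.arange(1,10))
from cell import eyes
t=eyes.read_camera('top');np.savez('top1.npz',**t)
P=cloud(t); q=P[:,:,:2]-C2; n=np.array([.3145,.949]); y=q@n; x=q@np.array([.949,-.3145])
# plate tops: profile of points with z .075-.09 along y, |x| between .045 and .063
m=(P[:,:,2]>.074)&(P[:,:,2]<.09)&(abs(x)<.064)&(y>.05)
h,e=np.histogram(y[m],bins=np.arange(.05,.25,.004));print(list(zip(e.round(3),h)))
m=(P[:,:,2]>.062)&(P[:,:,2]<.075)&(abs(x)<.03)&(y>.05)
h,e=np.histogram(y[m],bins=np.arange(.05,.25,.004));print(list(zip(e.round(3),h)))
"
```

```text
t 9.2 ang -85.89 rad 0.0656 z 0.1728 Ftan(resist) 7.32 Frad -0.32 Fz -4.82 rot [179.6   0.2 144.7] q [ 49.  18. -39.  94.  11.  72.  62.]
[0.0167, -0.0114, 0.0, 0.0, 0.0, 0.0, 0],
[0.0343, -0.0214, 0.0, 0.0, 0.0, 0.0, 0],
[0.0527, -0.0298, 0.0, 0.0, 0.0, 0.0, 0],
[0.0717, -0.0365, 0.0, 0.0, 0.0, 0.0, 0],
[0.0913, -0.0416, 0.0, 0.0, 0.0, 0.0, 0],
[0.1112, -0.0449, 0.0, 0.0, 0.0, 0.0, 0],
[0.1314, -0.0465, 0.0, 0.0, 0.0, 0.0, 0],
[0.1516, -0.0463, 0.0, 0.0, 0.0, 0.0, 0],
[0.1717, -0.0444, 0.0, 0.0, 0.0, 0.0, 0],
[(np.float64(0.05), np.int64(53)), (np.float64(0.054), np.int64(0)), (np.float64(0.058), np.int64(0)), (np.float64(0.062), np.int64(0)), (np.float64(0.066), np.int64(0)), (np.float64(0.07), np.int64(0)), (np.float64(0.074), np.int64(0)), (np.float64(0.078), np.int64(0)), (np.float64(0.082), np.int64(0)), (np.float64(0.086), np.int64(0)), (np.float64(0.09), np.int64(0)), (np.float64(0.094), np.int64(0)), (np.float64(0.098), np.int64(0)), (np.float64(0.102), np.int64(0)), (np.float64(0.106), np.int64(0)), (np.float64(0.11), np.int64(0)), (np.float64(0.114), np.int64(0)), (np.floa
[... 2060 characters left out ...]
4(0.162), np.int64(0)), (np.float64(0.166), np.int64(0)), (np.float64(0.17), np.int64(0)), (np.float64(0.174), np.int64(0)), (np.float64(0.178), np.int64(0)), (np.float64(0.182), np.int64(0)), (np.float64(0.186), np.int64(0)), (np.float64(0.19), np.int64(0)), (np.float64(0.194), np.int64(0)), (np.float64(0.198), np.int64(0)), (np.float64(0.202), np.int64(0)), (np.float64(0.206), np.int64(0)), (np.float64(0.21), np.int64(0)), (np.float64(0.214), np.int64(0)), (np.float64(0.218), np.int64(0)), (np.float64(0.222), np.int64(0)), (np.float64(0.226), np.int64(1)), (np.float64(0.23), np.int64(38)), (np.float64(0.234), np.int64(0)), (np.float64(0.238), np.int64(0)), (np.float64(0.242), np.int64(0))]
```

```bash
python3 -c "
import h;from h import *
a=np.radians(-88.5)
setcmd(np.r_[C2+.0695*np.array([np.cos(a),np.sin(a)]),.172],144.5)"
sed -i 's/^C2=.*/C2=np.array([.562,-.1225])/' h.py
python3 -c "
from h import *
circ(-88.5-5*np.arange(1,13),rad=.069)"
```

```text
[0.0247, -0.0029, 0.0, 0.0, 0.0, 0.0, 0],
[0.0422, -0.0127, 0.0, 0.0, 0.0, 0.0, 0],
[0.0604, -0.0211, 0.0, 0.0, 0.0, 0.0, 0],
[0.0793, -0.0278, 0.0, 0.0, 0.0, 0.0, 0],
[0.0988, -0.0328, 0.0, 0.0, 0.0, 0.0, 0],
[0.1186, -0.0361, 0.0, 0.0, 0.0, 0.0, 0],
[0.1386, -0.0377, 0.0, 0.0, 0.0, 0.0, 0],
[0.1586, -0.0375, 0.0, 0.0, 0.0, 0.0, 0],
[0.1786, -0.0356, 0.0, 0.0, 0.0, 0.0, 0],
[0.1983, -0.0319, 0.0, 0.0, 0.0, 0.0, 0],
[0.2177, -0.0266, 0.0, 0.0, 0.0, 0.0, 0],
[0.2365, -0.0195, 0.0, 0.0, 0.0, 0.0, 0],
```

Emit:
servo_tool:
  series:
    - [[0.0247,-0.0029,0,0,0,0,0],[0.0422,-0.0127,0,0,0,0,0],[0.0604,-0.0211,0,0,0,0,0],[0.0793,-0.0278,0,0,0,0,0],[0.0988,-0.0328,0,0,0,0,0],[0.1186,-0.0361,0,0,0,0,0],[0.1386,-0.0377,0,0,0,0,0],[0.1586,-0.0375,0,0,0,0,0],[0.1786,-0.0356,0,0,0,0,0],[0.1983,-0.0319,0,0,0,0,0],[0.2177,-0.0266,0,0,0,0,0],[0.2365,-0.0195,0,0,0,0,0]]

```text
time_s: 10.25
tool_pos: [0.5026, -0.1618, 0.1727]
tool_rot: [-179.7, 0.2, 144.3]
force: [-1.6, -9.2, -1.1]
grip_width: 0.0192
grasp_force: 25.0
```

```bash
python3 st.py
python3 -c "
from h import *
circ(-148.5-5*np.arange(1,7),rad=.069)
from cell import eyes
t=eyes.read_camera('top');np.savez('top1.npz',**t)
cv2.imwrite('pics/t1.png',cv2.resize(t['frame'][155:295,170:370],None,fx=4,fy=4,interpolation=cv2.INTER_CUBIC)[:,:,::-1])
"
```

```text
t 10.25 ang -146.52 rad 0.0712 z 0.1727 Ftan(resist) 6.83 Frad 6.43 Fz -1.06 rot [-179.7    0.2  144.3] q [ 52.   8. -40. 103.   6.  71.  65.]
[0.0181, 0.0086, 0.0, 0.0, 0.0, 0.0, 0],
[0.0354, 0.0188, 0.0, 0.0, 0.0, 0.0, 0],
[0.0517, 0.0304, 0.0, 0.0, 0.0, 0.0, 0],
[0.0669, 0.0435, 0.0, 0.0, 0.0, 0.0, 0],
[0.081, 0.0578, 0.0, 0.0, 0.0, 0.0, 0],
[0.0938, 0.0733, 0.0, 0.0, 0.0, 0.0, 0],
```

View pics/t1.png

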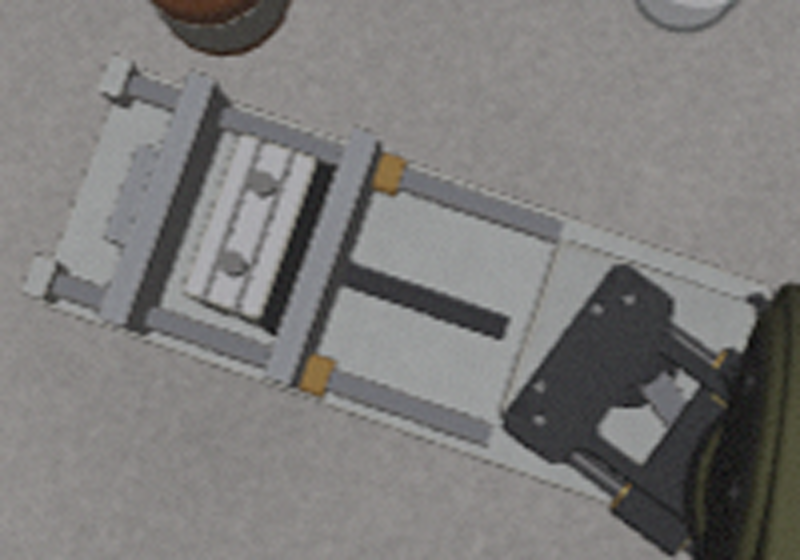

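The plate has pushed the cassette most of the way; its far edge runs (232,130)-(187,288), and the end plate's inner top edge runs (218,85)-(132,325). A gap remains.

```bash
python3 -c "
from h import *
t=dict(np.load('top1.npz'));z=lambda a,b:(170+a/4-.375,155+b/4-.375)
n=np.array([.3145,.949]); O=np.array([.565,-.123])
for nm,a,b,h in [('cas',232,130,.068),('cas',187,288,.068),('end',218,95,.082),('end',132,325,.082),('casnear',315,155,.068),('casnear',265,318,.068)]:
  p=cast(t,*z(a,b),h);print(nm,((p[:2]-O)@n).round(4))
"
```

```text
cas 0.2147
cas 0.2086
end 0.2241
end 0.2243
casnear 0.1727
casnear 0.1685
```

Emit:
servo_tool:
  series:
    - [[0.0181,0.0086,0,0,0,0,0],[0.0354,0.0188,0,0,0,0,0],[0.0517,0.0304,0,0,0,0,0],[0.0669,0.0435,0,0,0,0,0],[0.081,0.0578,0,0,0,0,0],[0.0938,0.0733,0,0,0,0,0]]

```text
time_s: 10.8
tool_pos: [0.4903, -0.1271, 0.1726]
tool_rot: [-179.6, -0.0, 144.3]
force: [-7.9, -8.2, 4.0]
grip_width: 0.0195
grasp_force: 25.0
```

```bash
python3 st.py
python3 -c "
from h import *
circ(-178.5-2.5*np.arange(1,5),rad=.069)
"
```

```text
t 10.8 ang -176.37 rad 0.0718 z 0.1726 Ftan(resist) 7.71 Frad 8.36 Fz 4.03 rot [-179.6   -0.   144.3] q [ 51.   5. -42. 106.   4.  70.  62.]
[0.0058, 0.0081, 0.0, 0.0, 0.0, 0.0, 0],
[0.0113, 0.0165, 0.0, 0.0, 0.0, 0.0, 0],
[0.0165, 0.0251, 0.0, 0.0, 0.0, 0.0, 0],
[0.0212, 0.034, 0.0, 0.0, 0.0, 0.0, 0],
```

```bash
python3 -c "
from h import *
a=np.radians(-178.5)
setcmd(np.r_[C2+.069*np.array([np.cos(a),np.sin(a)]),.172],144.5)
circ(-178.5-2.5*np.arange(1,5),rad=.072)
"
```

```text
[0.0141, 0.0025, 0.0, 0.0, 0.0, 0.0, 0],
[0.0198, 0.0112, 0.0, 0.0, 0.0, 0.0, 0],
[0.0252, 0.0202, 0.0, 0.0, 0.0, 0.0, 0],
[0.0302, 0.0295, 0.0, 0.0, 0.0, 0.0, 0],
```

Emit:
servo_tool:
  series:
    - [[0.0141,0.0025,0,0,0,0,0],[0.0198,0.0112,0,0,0,0,0],[0.0252,0.0202,0,0,0,0,0],[0.0302,0.0295,0,0,0,0,0],[0.0302,0.0295,0,0,0,0,0]]

```text
time_s: 11.22
tool_pos: [0.4899, -0.1126, 0.1727]
tool_rot: [-179.8, 0.1, 144.5]
force: [-2.6, -5.2, 1.7]
grip_width: 0.0193
grasp_force: 25.0
```

```bash
python3 st.py
python3 -c "
from h import *
circ(-188.5-1.5*np.arange(1,3),rad=.072)
circ(-191.5-1.5*np.arange(1,3),rad=.072)
circ(-194.5-1.5*np.arange(1,3),rad=.072)
circ(-197.5-1.5*np.arange(1,3),rad=.072)
"
```

```text
t 11.22 ang 172.17 rad 0.0728 z 0.1727 Ftan(resist) 5.52 Frad 1.82 Fz 1.65 rot [-1.798e+02  1.000e-01  1.445e+02] q [ 51.   5. -42. 106.   4.  70.  62.]
[0.0027, 0.0056, 0.0, 0.0, 0.0, 0.0, 0],
[0.0054, 0.0113, 0.0, 0.0, 0.0, 0.0, 0],
[0.0024, 0.0058, 0.0, 0.0, 0.0, 0.0, 0],
[0.0048, 0.0116, 0.0, 0.0, 0.0, 0.0, 0],
[0.0021, 0.0059, 0.0, 0.0, 0.0, 0.0, 0],
[0.0042, 0.0119, 0.0, 0.0, 0.0, 0.0, 0],
[0.0018, 0.006, 0.0, 0.0, 0.0, 0.0, 0],
[0.0035, 0.012, 0.0, 0.0, 0.0, 0.0, 0],
```

Emit:
servo_tool:
  series:
    - [[0.0027,0.0056,0,0,0,0,0],[0.0054,0.0113,0,0,0,0,0],[0.0054,0.0113,0,0,0,0,0]]

```text
time_s: 11.47
tool_pos: [0.4904, -0.1091, 0.1726]
tool_rot: [-179.8, 0.0, 144.5]
force: [-2.8, -5.7, 1.3]
grip_width: 0.0193
grasp_force: 25.0
```

Emit:
servo_tool:
  series:
    - [[0.0024,0.0058,0,0,0,0,0],[0.0048,0.0116,0,0,0,0,0],[0.0048,0.0116,0,0,0,0,0]]

```text
time_s: 11.72
tool_pos: [0.4911, -0.1054, 0.1727]
tool_rot: [-179.8, 0.0, 144.5]
force: [-4.6, -5.1, 3.1]
grip_width: 0.0194
grasp_force: 25.0
```

Emit:
servo_tool:
  series:
    - [[0.0021,0.0059,0,0,0,0,0],[0.0042,0.0119,0,0,0,0,0],[0.0042,0.0119,0,0,0,0,0]]

```text
time_s: 11.97
tool_pos: [0.4922, -0.1017, 0.1726]
tool_rot: [-179.8, 0.0, 144.5]
force: [-2.7, -5.1, 2.7]
grip_width: 0.0192
grasp_force: 25.0
```

```bash
python3 st.py
```

```text
t 11.97 ang 163.38 rad 0.0729 z 0.1726 Ftan(resist) 5.62 Frad 1.13 Fz 2.74 rot [-179.8    0.   144.5] q [ 50.   5. -43. 106.   4.  70.  60.]
```

Emit:
servo_tool:
  series:
    - [[0.0018,0.006,0,0,0,0,0],[0.0035,0.012,0,0,0,0,0],[0.0035,0.012,0,0,0,0,0]]

```text
time_s: 12.22
tool_pos: [0.4933, -0.098, 0.1726]
tool_rot: [-179.8, 0.0, 144.5]
force: [-3.9, -5.3, 2.7]
grip_width: 0.0191
grasp_force: 25.0
```

```bash
python3 st.py
python3 -c "
from h import *
for k in range(4): circ(-200.5-3*k-1.5*np.arange(1,3),rad=.072)
"
```

```text
t 12.22 ang 160.39 rad 0.0729 z 0.1726 Ftan(resist) 6.31 Frad 1.92 Fz 2.74 rot [-179.8    0.   144.5] q [ 49.   5. -43. 106.   4.  70.  60.]
[0.0016, 0.0061, 0.0, 0.0, 0.0, 0.0, 0],
[0.003, 0.0122, 0.0, 0.0, 0.0, 0.0, 0],
[0.0012, 0.0062, 0.0, 0.0, 0.0, 0.0, 0],
[0.0023, 0.0124, 0.0, 0.0, 0.0, 0.0, 0],
[0.0009, 0.0062, 0.0, 0.0, 0.0, 0.0, 0],
[0.0016, 0.0124, 0.0, 0.0, 0.0, 0.0, 0],
[0.0006, 0.0063, 0.0, 0.0, 0.0, 0.0, 0],
[0.001, 0.0126, 0.0, 0.0, 0.0, 0.0, 0],
```

Emit:
servo_tool:
  series:
    - [[0.0016,0.0061,0,0,0,0,0],[0.003,0.0122,0,0,0,0,0],[0.003,0.0122,0,0,0,0,0]]

```text
time_s: 12.47
tool_pos: [0.4947, -0.0945, 0.1726]
tool_rot: [-179.8, -0.0, 144.5]
force: [-4.6, -4.1, 3.3]
grip_width: 0.0193
grasp_force: 25.0
```

```bash
python3 st.py
```

```text
t 12.47 ang 157.38 rad 0.0729 z 0.1726 Ftan(resist) 5.53 Frad 2.67 Fz 3.26 rot [-179.8   -0.   144.5] q [ 49.   5. -43. 106.   4.  70.  59.]
```

Emit:
servo_tool:
  series:
    - [[0.0012,0.0062,0,0,0,0,0],[0.0023,0.0124,0,0,0,0,0],[0.0023,0.0124,0,0,0,0,0]]

```text
time_s: 12.72
tool_pos: [0.4963, -0.0909, 0.1726]
tool_rot: [-179.8, -0.0, 144.5]
force: [-4.2, -4.1, 2.6]
grip_width: 0.0193
grasp_force: 25.0
```

```bash
python3 st.py
```

```text
t 12.72 ang 154.33 rad 0.0729 z 0.1726 Ftan(resist) 5.5 Frad 1.98 Fz 2.55 rot [-179.8   -0.   144.5] q [ 49.   5. -43. 106.   4.  70.  59.]
```

Emit:
servo_tool:
  series:
    - [[0.0009,0.0062,0,0,0,0,0],[0.0016,0.0124,0,0,0,0,0],[0.0016,0.0124,0,0,0,0,0]]

```text
time_s: 12.97
tool_pos: [0.498, -0.0876, 0.1726]
tool_rot: [-179.8, -0.0, 144.5]
force: [-4.3, -3.9, 3.3]
grip_width: 0.0194
grasp_force: 25.0
```

```bash
python3 st.py
```

```text
t 12.97 ang 151.36 rad 0.0729 z 0.1726 Ftan(resist) 5.53 Frad 1.89 Fz 3.32 rot [-179.8   -0.   144.5] q [ 49.   5. -44. 106.   4.  70.  58.]
```

Emit:
servo_tool:
  series:
    - [[0.0006,0.0063,0,0,0,0,0],[0.001,0.0126,0,0,0,0,0],[0.001,0.0126,0,0,0,0,0]]

```text
time_s: 13.22
tool_pos: [0.5, -0.0842, 0.1726]
tool_rot: [-179.8, -0.0, 144.5]
force: [-4.2, -5.0, 2.6]
grip_width: 0.0193
grasp_force: 25.0
```

```bash
python3 st.py
python3 -c "
from h import *
for k in range(5): circ(-212.5-3*k-1.5*np.arange(1,3),rad=.072)
from cell import eyes
t=eyes.read_camera('top');np.savez('top1.npz',**t)
cv2.imwrite('pics/t2.png',cv2.resize(t['frame'][155:255,170:300],None,fx=6,fy=6,interpolation=cv2.INTER_CUBIC)[:,:,::-1])
"
```

```text
t 13.22 ang 148.32 rad 0.0729 z 0.1726 Ftan(resist) 6.48 Frad 0.93 Fz 2.56 rot [-179.8   -0.   144.5] q [ 48.   6. -44. 106.   4.  70.  58.]
[0.0002, 0.0062, 0.0, 0.0, 0.0, 0.0, 0],
[0.0003, 0.0125, 0.0, 0.0, 0.0, 0.0, 0],
[-0.0001, 0.0063, 0.0, 0.0, 0.0, 0.0, 0],
[-0.0003, 0.0126, 0.0, 0.0, 0.0, 0.0, 0],
[-0.0004, 0.0062, 0.0, 0.0, 0.0, 0.0, 0],
[-0.001, 0.0125, 0.0, 0.0, 0.0, 0.0, 0],
[-0.0007, 0.0062, 0.0, 0.0, 0.0, 0.0, 0],
[-0.0016, 0.0125, 0.0, 0.0, 0.0, 0.0, 0],
[-0.0011, 0.0062, 0.0, 0.0, 0.0, 0.0, 0],
[-0.0023, 0.0123, 0.0, 0.0, 0.0, 0.0, 0],
```

View pics/t2.png

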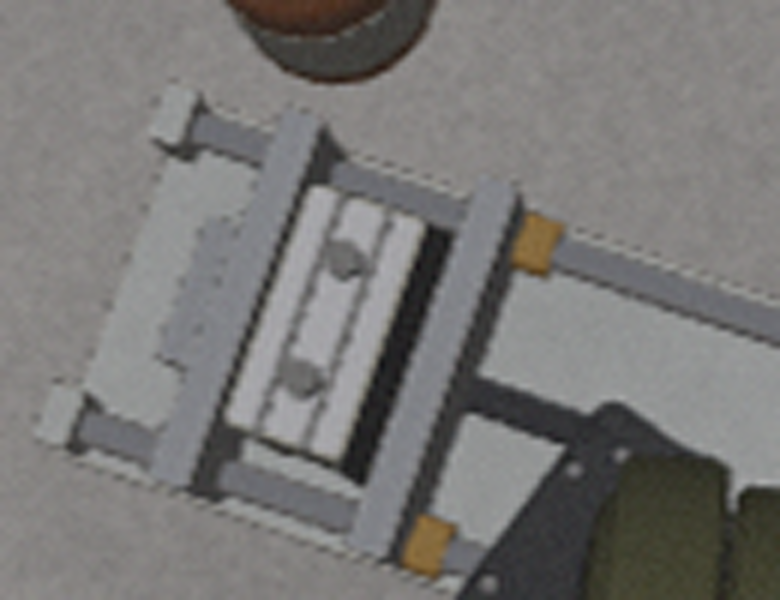

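The cassette's far edge, (315,185)-(225,420), now lies along the end plate's face, so it is at or near contact. I'm going on in small steps.

Emit:
servo_tool:
  series:
    - [[0.0002,0.0062,0,0,0,0,0],[0.0003,0.0125,0,0,0,0,0],[0.0003,0.0125,0,0,0,0,0]]

```text
time_s: 13.52
tool_pos: [0.5021, -0.0811, 0.1726]
tool_rot: [-179.8, -0.0, 144.5]
force: [-3.8, -4.0, 2.9]
grip_width: 0.0197
grasp_force: 25.0
```

```bash
python3 st.py
```

```text
t 13.52 ang 145.36 rad 0.0729 z 0.1726 Ftan(resist) 5.49 Frad 0.84 Fz 2.87 rot [-179.8   -0.   144.5] q [ 48.   6. -44. 105.   5.  70.  57.]
```

Emit:
servo_tool:
  series:
    - [[-0.0001,0.0063,0,0,0,0,0],[-0.0003,0.0126,0,0,0,0,0],[-0.0003,0.0126,0,0,0,0,0]]

```text
time_s: 13.77
tool_pos: [0.5043, -0.078, 0.1726]
tool_rot: [-179.8, -0.0, 144.5]
force: [-3.9, -3.7, 4.0]
grip_width: 0.0191
grasp_force: 25.0
```

```bash
python3 st.py
```

```text
t 13.77 ang 142.35 rad 0.0728 z 0.1726 Ftan(resist) 5.29 Frad 0.79 Fz 3.98 rot [-179.8   -0.   144.5] q [ 48.   6. -44. 105.   5.  71.  57.]
```

Emit:
servo_tool:
  series:
    - [[-0.0004,0.0062,0,0,0,0,0],[-0.001,0.0125,0,0,0,0,0],[-0.001,0.0125,0,0,0,0,0]]

```text
time_s: 14.02
tool_pos: [0.5068, -0.0751, 0.1726]
tool_rot: [-179.8, -0.0, 144.5]
force: [-4.2, -3.6, 3.0]
grip_width: 0.0193
grasp_force: 25.0
```

```bash
python3 st.py
```

```text
t 14.02 ang 139.37 rad 0.0728 z 0.1726 Ftan(resist) 5.46 Frad 0.86 Fz 2.99 rot [-179.8   -0.   144.5] q [ 47.   7. -44. 105.   5.  71.  56.]
```

Emit:
servo_tool:
  series:
    - [[-0.0007,0.0062,0,0,0,0,0],[-0.0016,0.0125,0,0,0,0,0],[-0.0016,0.0125,0,0,0,0,0]]

```text
time_s: 14.27
tool_pos: [0.5092, -0.0725, 0.1726]
tool_rot: [-179.8, -0.0, 144.5]
force: [-5.7, -5.1, 2.9]
grip_width: 0.0191
grasp_force: 25.0
```

```bash
python3 st.py
```

```text
t 14.27 ang 136.56 rad 0.0727 z 0.1726 Ftan(resist) 7.67 Frad 0.65 Fz 2.86 rot [-179.8   -0.   144.5] q [ 47.   7. -44. 105.   5.  71.  55.]
```

Emit:
servo_tool:
  series:
    - [[-0.0011,0.0062,0,0,0,0,0],[-0.0023,0.0123,0,0,0,0,0],[-0.0023,0.0123,0,0,0,0,0]]

```text
time_s: 14.52
tool_pos: [0.5115, -0.0702, 0.1726]
tool_rot: [-179.7, -0.1, 144.5]
force: [-5.2, -4.5, 4.4]
grip_width: 0.0193
grasp_force: 25.0
```

```bash
python3 st.py
python3 -c "
from h import *
for k in range(6): circ(-227.5-3*k-1.5*np.arange(1,3),rad=.072)
"
```

```text
t 14.52 ang 133.95 rad 0.0727 z 0.1726 Ftan(resist) 6.88 Frad 0.32 Fz 4.43 rot [-1.797e+02 -1.000e-01  1.445e+02] q [ 47.   7. -44. 104.   6.  71.  55.]
[-0.0014, 0.0061, 0.0, 0.0, 0.0, 0.0, 0],
[-0.003, 0.0122, 0.0, 0.0, 0.0, 0.0, 0],
[-0.0017, 0.0061, 0.0, 0.0, 0.0, 0.0, 0],
[-0.0035, 0.0121, 0.0, 0.0, 0.0, 0.0, 0],
[-0.0021, 0.0059, 0.0, 0.0, 0.0, 0.0, 0],
[-0.0042, 0.0118, 0.0, 0.0, 0.0, 0.0, 0],
[-0.0024, 0.0059, 0.0, 0.0, 0.0, 0.0, 0],
[-0.0048, 0.0116, 0.0, 0.0, 0.0, 0.0, 0],
[-0.0027, 0.0057, 0.0, 0.0, 0.0, 0.0, 0],
[-0.0054, 0.0114, 0.0, 0.0, 0.0, 0.0, 0],
[-0.003, 0.0055, 0.0, 0.0, 0.0, 0.0, 0],
[-0.006, 0.011, 0.0, 0.0, 0.0, 0.0, 0],
```

Emit:
servo_tool:
  series:
    - [[-0.0014,0.0061,0,0,0,0,0],[-0.003,0.0122,0,0,0,0,0],[-0.003,0.0122,0,0,0,0,0]]

```text
time_s: 14.77
tool_pos: [0.514, -0.068, 0.1726]
tool_rot: [-179.7, -0.1, 144.4]
force: [-6.9, -4.8, 4.8]
grip_width: 0.0194
grasp_force: 25.0
```

```bash
python3 st.py
```

```text
t 14.77 ang 131.36 rad 0.0726 z 0.1726 Ftan(resist) 8.34 Frad 0.93 Fz 4.76 rot [-1.797e+02 -1.000e-01  1.444e+02] q [ 46.   8. -45. 104.   6.  71.  54.]
```

Emit:
servo_tool:
  series:
    - [[-0.0017,0.0061,0,0,0,0,0],[-0.0035,0.0121,0,0,0,0,0],[-0.0035,0.0121,0,0,0,0,0]]

```text
time_s: 15.02
tool_pos: [0.5166, -0.0659, 0.1725]
tool_rot: [-179.6, -0.1, 144.4]
force: [-7.5, -5.5, 6.2]
grip_width: 0.0196
grasp_force: 25.0
```

```bash
python3 st.py
```

```text
t 15.02 ang 128.71 rad 0.0726 z 0.1725 Ftan(resist) 9.3 Frad 0.41 Fz 6.24 rot [-1.796e+02 -1.000e-01  1.444e+02] q [ 46.   8. -45. 104.   6.  71.  54.]
```

Emit:
servo_tool:
  series:
    - [[-0.0021,0.0059,0,0,0,0,0],[-0.0042,0.0118,0,0,0,0,0],[-0.0042,0.0118,0,0,0,0,0],[-0.0042,0.0118,0,0,0,0,0],[-0.0042,0.0118,0,0,0,0,0],[-0.0042,0.0118,0,0,0,0,0]]

```text
time_s: 15.52
tool_pos: [0.5193, -0.0639, 0.1725]
tool_rot: [-179.6, -0.2, 144.4]
force: [-8.0, -4.5, 5.9]
grip_width: 0.0192
grasp_force: 25.0
```

```bash
python3 st.py
```

```text
t 15.52 ang 126.05 rad 0.0725 z 0.1725 Ftan(resist) 9.09 Frad 1.09 Fz 5.88 rot [-179.6   -0.2  144.4] q [ 45.   9. -45. 103.   7.  71.  53.]
```

```bash
python3 -c "
from h import *
P=lambda a:np.r_[C2+.072*np.array([np.cos(np.radians(a)),np.sin(np.radians(a))]),.172]
setcmd(P(-236.5),144.5)
plan([(P(-237.5),144.5,0),(P(-238.5),144.5,0)])
setcmd(P(-238.5),144.5)
plan([(P(-238.5),y,0) for y in (140,135,130,125)])
"
```

```text
[-0.0015, 0.0039, 0.0, 0.0, 0.0, 0.0, 0],
[-0.0031, 0.0078, 0.0, 0.0, 0.0, 0.0, 0],
[0.0, 0.0, 0.0, 0.0, 0.0, 0.025, 0],
[0.0, 0.0, 0.0, 0.0, 0.0, 0.0528, 0],
[0.0, 0.0, 0.0, 0.0, 0.0, 0.0806, 0],
[0.0, 0.0, 0.0, 0.0, 0.0, 0.1083, 0],
```

Emit:
servo_tool:
  series:
    - [[-0.0015,0.0039,0,0,0,0,0],[-0.0031,0.0078,0,0,0,0,0],[-0.0031,0.0078,0,0,0,0,0],[-0.0031,0.0078,0,0,0,0,0]]

```text
time_s: 15.85
tool_pos: [0.521, -0.0627, 0.1725]
tool_rot: [-179.6, -0.2, 144.4]
force: [-8.8, -5.8, 7.7]
grip_width: 0.0191
grasp_force: 25.0
```

```bash
python3 st.py
```

```text
t 15.85 ang 124.41 rad 0.0725 z 0.1725 Ftan(resist) 10.53 Frad 0.13 Fz 7.66 rot [-179.6   -0.2  144.4] q [ 45.   9. -45. 103.   7.  71.  53.]
```

Emit:
servo_tool:
  series:
    - [[0,0,0,0,0,0.025,0],[0,0,0,0,0,0.0528,0],[0,0,0,0,0,0.0806,0],[0,0,0,0,0,0.1083,0],[0,0,0,0,0,0.1083,0],[0,0,0,0,0,0.1083,0]]
  grip_force: 12

```text
time_s: 16.35
tool_pos: [0.522, -0.0617, 0.1726]
tool_rot: [-179.7, -0.0, 124.9]
force: [-6.2, -4.5, 4.7]
grip_width: 0.0194
grasp_force: 12.0
```

```bash
python3 st.py
```

```text
t 16.35 ang 123.33 rad 0.0728 z 0.1726 Ftan(resist) 7.66 Frad -0.32 Fz 4.73 rot [-179.7   -0.   124.9] q [ 44.   9. -43. 103.   6.  71.  34.]
```

Emit:
servo_tool:
  series:
    - [[-0.0174,0,0.0009,0,0,0,0],[-0.0403,0,0.005,0,0,0,0],[-0.0624,0,0.0121,0,0,0,0],[-0.0833,0,0.0223,0,0,0,0],[-0.1026,0,0.0353,0,0,0,0],[-0.1199,0,0.0509,0,0,0,0]]

```text
time_s: 16.85
tool_pos: [0.5418, -0.0906, 0.1569]
tool_rot: [-179.6, -0.2, 125.0]
force: [-9.7, -3.4, 5.2]
grip_width: 0.0193
grasp_force: 12.0
```

```bash
python3 st.py
```

```text
t 16.85 ang 122.41 rad 0.0378 z 0.1569 Ftan(resist) 10.04 Frad 2.34 Fz 5.18 rot [-179.6   -0.2  125. ] q [ 44.  13. -42. 101.   9.  70.  35.]
```

Emit:
servo_tool:
  series:
    - [[-0.015,0,0.0178,0,0,0,0],[-0.0273,0,0.0375,0,0,0,0],[-0.0367,0,0.0588,0,0,0,0],[-0.0431,0,0.0811,0,0,0,0],[-0.0462,0,0.1012,0,0,0,0],[-0.0468,0,0.1158,0,0,0,0],[-0.0468,0,0.12,0,0,0,0],[-0.0468,0,0.12,0,0,0,0]]

```text
time_s: 17.52
tool_pos: [0.5503, -0.1037, 0.1204]
tool_rot: [-179.6, -0.1, 124.9]
force: [-6.6, -5.9, 0.2]
grip_width: 0.0192
grasp_force: 12.0
```

```bash
python3 st.py; python3 -c "
import cv2
from cell import eyes
c=eyes.read_camera('side');cv2.imwrite('pics/s3.png',cv2.resize(c['frame'][100:300,180:400],None,fx=3,fy=3,interpolation=cv2.INTER_CUBIC)[:,:,::-1])"
```

```text
t 17.52 ang 121.82 rad 0.0221 z 0.1204 Ftan(resist) 8.73 Frad -1.5 Fz 0.24 rot [-1.796e+02 -1.000e-01  1.249e+02] q [ 43.  16. -41. 102.  12.  66.  34.]
```

View pics/s3.png

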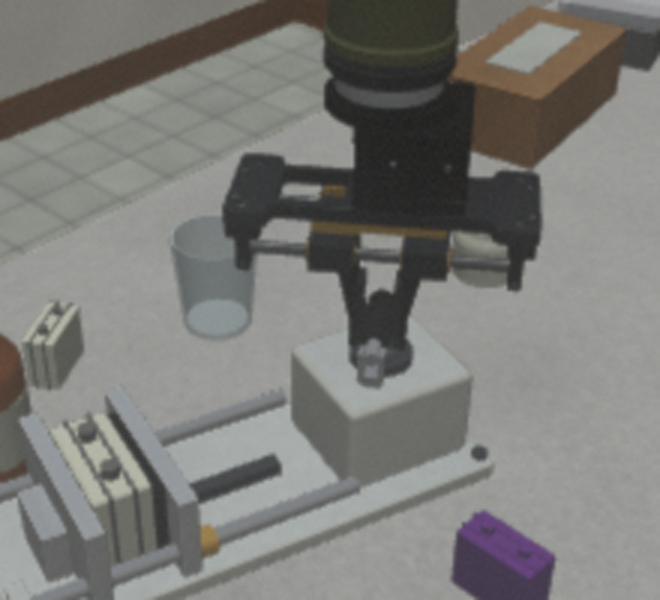

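The grip looks folded between the fingers, from (372,360) to (382,295), and the cassette sits clamped between the plates at (110,480). Release and lift, then check flatness by depth.

Emit:
servo_tool:
  series:
    - [[0,0,0,0,0,0,0.6],[0,0,0,0,0,0,0.6],[0,0,0,0,0,0,0.6],[0,0,0,0,0,0,0.6],[0,0,0,0,0,0,0.6],[0,0,-0.1,0,0,0,0.6],[0,0,-0.2,0,0,0,0.6],[0,0,-0.3,0,0,0,0.6],[0,0,-0.4,0,0,0,0.6],[0,0,-0.4,0,0,0,0.6]]

```text
time_s: 18.4
tool_pos: [0.5566, -0.1009, 0.247]
tool_rot: [179.6, 0.4, 125.1]
force: [0.9, 0.4, 0.6]
grip_width: 0.0523
grasp_force: 0.0
```

```bash
python3 st.py; python3 -c "
from cell import eyes
from h import *
c=eyes.read_camera('side');np.savez('side2.npz',**c)
P=cloud(c);q=P[:,:,:2]-np.array([.565,-.123])
m=(P[:,:,2]>.115)&(P[:,:,2]<.17)&(np.hypot(q[:,:,0],q[:,:,1])<.09)
v,u=np.where(m);k=c['frame'].max(2)<60
Q=P[m&k];d=np.array([np.cos(np.radians(124)),np.sin(np.radians(124))]);s=(Q[:,:2]-[.565,-.123])@d
for lo in np.arange(-.02,.08,.01):
  w=(s>=lo)&(s<lo+.01)
  if w.sum()>2: print(round(lo,3),w.sum(),'ztop',np.percentile(Q[w][:,2],95).round(4))
cv2.imwrite('pics/s4.png',cv2.resize(c['frame'][140:300,180:380],None,fx=3.5,fy=3.5,interpolation=cv2.INTER_CUBIC)[:,:,::-1])"
```

```text
t 18.4 ang 104.02 rad 0.0223 z 0.247 Ftan(resist) -0.98 Frad 0.19 Fz 0.63 rot [179.6   0.4 125.1] q [ 45.  10. -42.  93.   7.  79.  37.]
0.01 8 ztop 0.1499
0.02 23 ztop 0.1501
0.03 24 ztop 0.1491
0.04 22 ztop 0.1497
0.05 29 ztop 0.1492
```

View pics/s4.png

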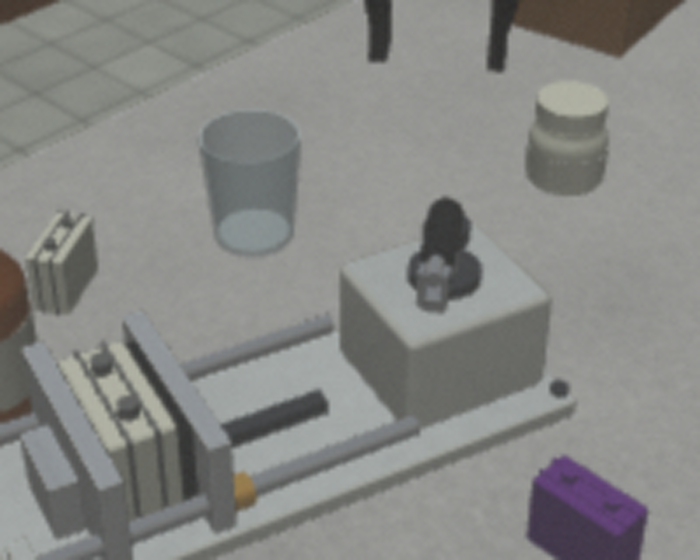

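The grip lies flat, with its top at 0.150 m all along the sleeve. The fingers are clear and the cassette is upright between the plates. Last, a check of the crank angle, then hand in.

```bash
python3 -c "
from h import *
from cell import env,get_obs
c=dict(np.load('side2.npz'));P=cloud(c);q=P[:,:,:2]-np.array([.565,-.123])
m=(P[:,:,2]>.135)&(P[:,:,2]<.17)&(np.hypot(q[:,:,0],q[:,:,1])<.09)
l=cv2.fitLine(P[m][:,:2].astype(np.float32),cv2.DIST_L2,0,.01,.01).ravel()
a=np.degrees(np.arctan2(l[1],l[0]))%180;print(a,m.sum())
if 119<a<130: print(env.sign_off())
"
```

```text
123.156525 245
the job is handed in; nothing more can be done
None
```

I handed the job in at about 18 s. The cassette is clamped snugly at an estimated 25 N (the crank felt 5 N stiffer than running free), and the grip is folded flat and released. The bottle, beaker and jar were not touched, but the sign-off returned no verdict.

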